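Stack and bayonet-lock an index wheel on a sprung spindle

ROBOT

A 6-joint arm with a two-finger parallel gripper is mounted at the origin on the work surface. World frame = base frame: x ahead of the robot, y to its left, z up, the work surface at z = 0. Lengths are in m, angles in rad, forces in N, time in s.
With the tool pointing down it reaches from about 0.425 to 0.95 m from the base axis. Payload 3.5 kg.
Tool frame: the origin (TCP) lies on the centre line of the jaws, within the pads' length; the fingertips stand 19 mm ahead of it and the grasp point (between the pads) is the TCP; z points along the fingers, y is the line along which they close (so a half turn about z gives the same grasp; the last joint's range is limited). The gripper opens to 85 mm and grips with 20 to 120 N. Pads are 22 mm wide; open, the fingers measure 114 mm over their backs; the gripper's body (76 mm by 85 mm) begins 54 mm behind the grasp point. The pads swing forward as they close: fully open they stand 13 mm farther back than shut.
Start: joints at [-1.426, 0.286, 1.577, -0, 1.279, -0.15], TCP at [0.196, -0.646, 0.25] pointing down, gripper open.
Joint ranges: [-2.77, 2.77], [-0.9, 2.22], [0.21, 2.48], [-1.53, 4.67], [0.24, 2.81], [-2.84, 2.84]. Speed limits (rad/s): [2.79, 2.79, 3.14, 3.14, 3.14, 3.14].

INTERFACE

Orientations are given as a unit quaternion [x, y, z, w].
In Python, from plant import ctrl, imaging gives the robot as it stands. The module is installed in compiled form; this text tells all that it offers.
- The arm moves only by the shell command python3 -m handwheel 'ROWS' [OPENING] [FORCE]. ROWS is JSON, one flat list of numbers, 6 for each row, row after row: the shift along the world's x, y, z in units of 150 mm (1.0 is 150 mm), then the turn, a rotation vector about the world's x, y, z in units of 90 degrees (1.0 is 90 degrees). In form: [tx, ty, tz, rx, ry, rz, tx, ty, tz, rx, ry, rz, ...]. A call has 1 to 5 rows; each row shifts and turns the commanded pose from where the row before left it; what a row does not reach is not made up. A row lasts 1/12 s, in which the tool goes at most 41.7 mm and 7.16 degrees, less where a joint would pass 70% of its speed; a pose out of reach is approached as far as the arm can. A call with a number of a shift or a turn outside -1 to 1 is refused whole. A call with a gripper value outside its range is refused whole. OPENING is the opening, from 0 (shut) to 1 (fully open), set as the call begins (- or left out, the last holds). The fingers move at their own pace and stop on an object; FORCE is the grip in N (left out, the last holds). Time passes only in rows, so rows that do not move let the fingers close. It gives the time, the measured TCP pose, the force, the opening and the grip force at its end, in the units of the state.
- ctrl.get_state(): the state, without advancing time (a new reading comes with each control period).
- imaging.read_camera(name): name is "scene" or "top" or "wrist"; returns (picture, depth): 400x640x3 uint8, blue, green, red; 400x640 float32, m along the optical axis (not along the pixel's ray), 0 where there is no reading.
- imaging.get_calibration(name): a dict with "fovy" (degrees; the focal length in pixels is half the picture's height over the tangent of half this angle, whatever the lens; pixels are square), "cx", "cy" (the principal point, pixels), "R" (3x3) and "t" (3): a world point X has camera coordinates R X + t. Camera axes: x right, y down, z forward; pixel columns grow to the right and rows downward; lengths in m; the calibration is good to about 2 mm. The wrist camera is an equidistant fisheye: a pixel r from the principal point sees the ray r / f radians off the axis. A picture is of the moment at which its call begins: read the wrist's pose just before it. get_calibration takes no time and is no camera call; for the wrist camera it gives the pose at the moment of the call.
- ctrl.sign_off(): hands the job in; it is judged then, once.
The state is a dict: "time": time; "qpos": joint angles; "dq": joint speeds; "joint_efforts": joint torques, N m; "eef_pos": TCP position; "tcp_rot": TCP orientation; "contact_force": force on the tool from outside, world axes, zero at the start; "wrist_torque": the same for the moment, N m; "opening": opening from 0.0 (shut) to 1.0 (fully open); "finger_force": force on a finger pad.
Only numpy, scipy, OpenCV 4.12 (cv2) and the standard library are available. Lean on these libraries where they do the work, as an engineer would, in place of code of your own. Each camera call takes 0.05 s, during which the arm holds its last target. There are 200 camera calls.

TASK

On the cream stand, thread the index wheel (hub up) down the post fully home on the sprung carrier, then the wide-bored spacer ring fully home on the wheel, then the slotted bayonet collar. Feel for the angle at which the collar's slots drop over the post's cross pin, push it down against the spring until it is below the pin, turn it until the pin holds it down, and let go. Leave the other things on the bench where they are.

Things in the scene. Friction and masses are not known exactly. Their poses are not given: they have to be found in the camera images.
- seat (a point): Spindle axis at the stand's top face, 50 mm above the bench; z up, x away from the robot at yaw 0. The stand is a cream box 50 mm high reaching 85 mm from the axis to -x, 85 mm to +-y, 185 mm to +x. Fixed steel post, heights above this point: 28 mm dia up to 74 mm, cone from 74 to 78 mm, then an 18 mm dia neck up to 117 mm, tapered tip ending at 123 mm.
- pin (a point): Centre of the cross pin through the post's neck, 107 mm above point seat: a round horizontal pin 6 mm dia, 28 mm long tip to tip (underside 104, top 110 mm above seat). Only its centre is reported, NOT its direction: it lies anywhere within 0.75 rad either way of point seat's x axis and differs every time; find it by touch or by looking. The post does not turn.
- carrier (a joint): Sprung carrier plate under the stack, steel disc 80 mm dia round the post; slides down from 0 (up, its upper face 20 mm above point seat) to 0.014 m (bottomed). Its spring starts at 10 N and adds 0.4 N per mm, so it stays up under the parts' weight; a further 3 to 11 N of push takes it down.
- wheel: Aluminium index wheel: toothed disc 114 mm dia, 12 mm thick, with a round hub 50 mm dia rising to 46 mm above the underside; bore 31 mm. Lies hub up. Origin: centre of the underside, z up. Grip the hub near its top (the post comes up between the fingers).
- spacer: Plain steel spacer ring lying flat: 64 mm outside, 31 mm bore, 26 mm high. Origin: centre of the underside, z along the bore.
- collar: Dark steel bayonet collar lying flat, 60 mm dia, 22 high, bore 21; two full-height slots along its +-x axis, 12 wide, 32 over both. Lugs 16 wide, 14 high at the slot ends reach 41 mm from the axis. Grip it across y (60 mm). Origin: centre of underside, z up. Passes the pin only with slots within about 0.2 rad of it; half turn is the same.
- multimeter: Bystander: yellow hand multimeter lying flat, 170 x 85 x 42 (mm). Origin: under its centre. Leave alone.
- screwdriver: Bystander: screwdriver lying flat, 200 long (mm). Origin: under its centre. Leave alone.
- cylinder: Bystander: square aluminium pneumatic cylinder lying flat, 145 x 36 x 35 (mm). Origin: under its centre. Leave alone.
- bearing: Bystander: plain flat steel bearing ring, 54 dia, 18 high, with a small 16 bore; NOT one of the parts to fit (mm). Origin: under its centre. Leave alone.
- terminal_block: Bystander: grey terminal block, 100 x 40 x 42 (mm). Origin: under its centre. Leave alone.

How it is judged:
By the outcome, as a careful person would: the job done as asked, in the order asked, and still so for the second after the job is handed in, with the robot touching nothing.
It also fails if it takes over 72 s, if anything falls off the work surface, if the arm or the gripper's body presses on something with over 40 N, if the wrist force passes 120 N, or if a joint passes its speed limit or range.

## Working session

There is one attempt and no reset: what is moved stays moved. The work goes in short steps, Python scripts to look and compute and a shell command to move; the robot and the scene stay as the last step left them, time stands still between calls to the robot, and variables do not carry over. Pictures are saved under pics/ and viewed, at most 10 in all, crops included, and the job is handed in when it is done.

```bash
mkdir -p pics
cat > h.py <<'E'
import numpy as np, cv2
from plant import ctrl, imaging
def cam(n):
    c=imaging.get_calibration(n); im,d=imaging.read_camera(n); return im,d,c
def f_of(c): return 200/np.tan(np.radians(c["fovy"])/2)
def cloud(d,c):
    f=f_of(c); v,u=np.mgrid[0:400,0:640]
    P=np.stack([(u-c["cx"])/f*d,(v-c["cy"])/f*d,d],-1)
    return (P-np.array(c["t"]))@np.array(c["R"])
def save(n,im): cv2.imwrite("pics/"+n+".png",im)
E
python3 - <<'E'
from h import *
s=ctrl.get_state(); print({k:np.round(v,3) for k,v in s.items()})
for n in("top","scene"):
    im,d,c=cam(n); W=cloud(d,c); np.savez(n,im=im,d=d,W=W); save(n,im)
    print(n,c["fovy"],c["cx"],c["cy"],np.round(c["R"],3).tolist(),np.round(c["t"],3))
E
```

```text
{'time': np.float64(0.0), 'qpos': array([-1.426,  0.287,  1.578,  0.   ,  1.279, -0.15 ]), 'dq': array([ 0.001,  0.002, -0.   , -0.   , -0.   , -0.   ]), 'joint_efforts': array([-0.0000e+00, -4.0598e+01, -2.9263e+01, -0.0000e+00,  6.0000e-03,
        0.0000e+00]), 'eef_pos': array([ 0.196, -0.645,  0.249]), 'tcp_rot': array([ 0.989,  0.147,  0.   , -0.001]), 'contact_force': array([-0.017, -0.323, -0.047]), 'wrist_torque': array([-0.014, -0.016, -0.017]), 'finger_force': np.float64(0.0), 'opening': np.float64(0.998)}
top 44.71775573476485 318.24746564861084 197.7109670545006 [[-0.002, -1.0, -0.002], [-0.996, 0.002, -0.093], [0.093, 0.002, -0.996]] [-0.085  0.516  1.151]
scene 52.551217616398716 320.03228854865523 206.34102508533755 [[0.609, 0.793, -0.018], [0.63, -0.497, -0.596], [-0.482, 0.352, -0.803]] [-0.225 -0.288  1.502]
```

View pics/top.png

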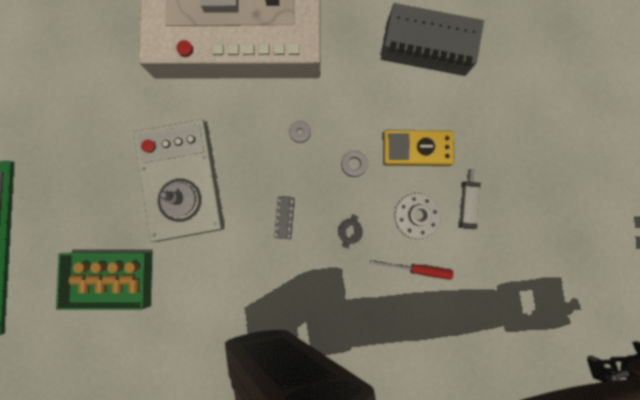

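View pics/scene.png

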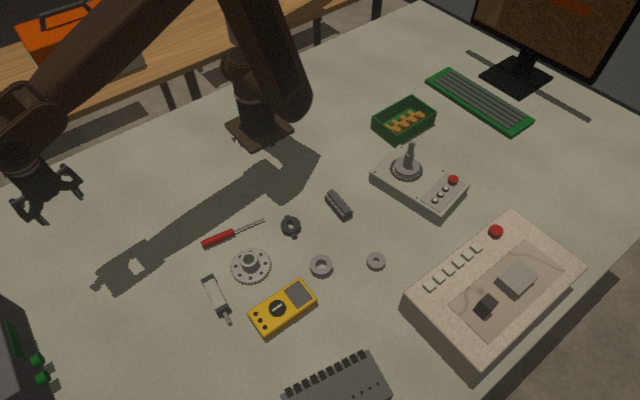

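The top view shows the stand (~180,180) with its post (~175,197), wheel (417,215), spacer (354,163; the larger ring), bearing (300,131), collar (349,231) with lugs roughly along the vertical, terminal block (285,217), multimeter (418,147) and screwdriver (412,270). The scene view agrees.

Run:
```python
from h import *
for n,bx in(("top",{"wheel":(385,185,450,245),"spacer":(335,145,373,182),"collar":(330,210,370,252),"bear":(285,117,315,147),"stand":(125,115,232,248)}),("scene",{"wheel":(225,242,277,290),"spacer":(306,250,338,282),"collar":(275,210,307,242),"stand":(365,135,472,222)})):
    z=np.load(n+".npz"); W=z["W"]
    for k,(a,b,c,d) in bx.items():
        P=W[b:d,a:c].reshape(-1,3); 
        if k=="stand":
            T=P[abs(P[:,2]-.05)<.005]; r=cv2.minAreaRect(T[:,:2].astype(np.float32)); print(n,k,np.round(r[0],4),np.round(r[1],4),round(r[2],2),np.median(T[:,2]).round(4))
            for lo,hi in((.06,.08),(.08,.12),(.13,.18)):
                Q=P[(P[:,2]>lo)&(P[:,2]<hi)]
                if len(Q): (x,y),rr=cv2.minEnclosingCircle(Q[:,:2].astype(np.float32)); print("  ",lo,len(Q),round(x,4),round(y,4),round(rr,4),Q.mean(0).round(4),Q[:,2].max().round(4))
        else:
            hs={"wheel":((.008,.02),(.035,.055)),"spacer":((.018,.034),),"collar":((.008,.03),(.018,.03)),"bear":((.01,.025),)}[k]
            for lo,hi in hs:
                Q=P[(P[:,2]>lo)&(P[:,2]<hi)]
                if len(Q)<5: print(n,k,"few",np.percentile(P[:,2],[2,50,98]));continue
                (x,y),rr=cv2.minEnclosingCircle(Q[:,:2].astype(np.float32)); w,V=np.linalg.eigh(np.cov(Q[:,:2].T)); print(n,k,lo,len(Q),round(x,4),round(y,4),round(rr,4),"zmed",np.median(Q[:,2]).round(4),"ax",np.arctan2(V[1,1],V[0,1]).round(3),np.sqrt(w).round(4))
```

```text
top wheel 0.008 1182 0.4734 -0.3285 0.0575 zmed 0.0112 ax -3.125 [0.0306 0.0312]
top wheel 0.035 229 0.4734 -0.3279 0.0253 zmed 0.0446 ax 1.741 [0.0143 0.015 ]
top spacer 0.018 421 0.6012 -0.1743 0.0321 zmed 0.025 ax 2.747 [0.0175 0.0178]
top collar 0.008 467 0.4353 -0.1631 0.0413 zmed 0.0203 ax 2.814 [0.0152 0.0197]
top collar 0.018 355 0.4356 -0.1627 0.0297 zmed 0.0211 ax -2.498 [0.0158 0.0162]
top bear 0.01 339 0.6831 -0.0403 0.0277 zmed 0.017 ax -3.121 [0.014  0.0142]
top stand [0.5587 0.2509] [0.2704 0.1707] 10.41 0.0499
   0.06 874 0.5676 0.2646 0.1021 [0.5341 0.2495 0.069 ] 0.0793
   0.08 66 0.5092 0.2411 0.014 [0.5058 0.2323 0.1005] 0.1197
   0.13 114 0.5092 0.2395 0.0135 [0.5087 0.239  0.1597] 0.1755
scene wheel 0.008 828 0.473 -0.3272 0.058 zmed 0.0129 ax 1.253 [0.0297 0.0318]
scene wheel 0.035 189 0.4742 -0.3285 0.0256 zmed 0.046 ax 2.977 [0.014  0.0153]
scene spacer 0.018 313 0.6019 -0.1733 0.0327 zmed 0.0262 ax 2.534 [0.0174 0.0182]
scene collar 0.008 300 0.4352 -0.1647 0.0423 zmed 0.0217 ax 2.769 [0.0153 0.0199]
scene collar 0.018 227 0.4353 -0.1611 0.0317 zmed 0.0225 ax 2.181 [0.0163 0.0166]
scene stand [0.5315 0.2615] [0.3196 0.2056] 9.9 0.051
   0.06 422 0.5208 0.267 0.1482 [0.543  0.2509 0.0699] 0.0797
   0.08 76 0.5107 0.24 0.0137 [0.5146 0.2343 0.101 ] 0.1195
   0.13 78 0.5105 0.2426 0.0134 [0.5121 0.2387 0.1556] 0.1742
```

Run:
```python
from h import *
ax=np.array([.510,.241])
for n,(a,b,c,d) in(("top",(125,115,232,248)),("scene",(365,120,472,222))):
    z=np.load(n+".npz"); P=z["W"][b:d,a:c].reshape(-1,3)
    Q=P[(P[:,2]>.145)&(P[:,2]<.18)&(np.hypot(*(P[:,:2]-ax).T)<.03)]
    print(n,len(Q))
    q=Q[:,:2]-ax; print(np.c_[q*1000,Q[:,2]*1000][np.argsort(Q[:,2])][::2].round(0).tolist())
im=np.load("top.npz")["im"][170:230,145:215]; im2=np.load("scene.npz")["im"][130:190,375:445]
save("post",np.hstack([cv2.resize(i,None,fx=5.6,fy=5.6,interpolation=cv2.INTER_CUBIC) for i in(im,im2)]))
```

```text
top 93
[[-4.0, -6.0, 146.0], [-8.0, -2.0, 148.0], [-2.0, -7.0, 150.0], [-9.0, -1.0, 151.0], [0.0, -8.0, 152.0], [-11.0, 0.0, 154.0], [-13.0, 2.0, 155.0], [-7.0, -5.0, 156.0], [-3.0, -7.0, 157.0], [2.0, -7.0, 157.0], [12.0, -0.0, 158.0], [-1.0, -7.0, 158.0], [-9.0, 3.0, 159.0], [6.0, -5.0, 159.0], [-5.0, -6.0, 160.0], [12.0, 1.0, 161.0], [-7.0, -4.0, 162.0], [1.0, -7.0, 164.0], [-6.0, -3.0, 165.0], [3.0, -7.0, 166.0], [7.0, 3.0, 166.0], [-8.0, 3.0, 167.0], [-8.0, -2.0, 167.0], [1.0, -6.0, 168.0], [-8.0, 4.0, 168.0], [7.0, -4.0, 168.0], [-6.0, -0.0, 169.0], [3.0, 9.0, 169.0], [5.0, 4.0, 169.0], [5.0, -4.0, 170.0], [7.0, -0.0, 170.0], [0.0, -0.0, 170.0], [7.0, 4.0, 171.0], [5.0, 6.0, 171.0], [0.0, 8.0, 171.0], [-2.0, 1.0, 171.0], [-2.0, 3.0, 172.0], [4.0, -3.0, 172.0], [0.0, 1.0, 172.0], [7.0, -3.0, 172.0], [-6.0, 3.0, 172.0], [0.0, 3.0, 172.0], [-2.0, -1.0, 172.0], [2.0, -3.0, 173.0], [2.0, 3.0, 173.0], [4.0, -1.0, 174.0], [-2.0, -6.0, 175.0]]
scene 57
[[7.0, 2.0, 145.0], [0.0, -8.0, 147.0], [3.0, -7.0, 148.0], [-1.0, -8.0, 150.0], [4.0, -4.0, 151.0], [2.0, -7.0, 152.0], [-7.0, -3.0, 155.0], [-3.0, -7.0, 156.0], [9.0, -2.0, 158.0], [11.0, -0.0, 159.0], [3.0, -5.0, 160.0], [14.0, 1.0, 160.0], [6.0, -4.0, 161.0], [-8.0, -3.0, 162.0], [-2.0, -5.0, 164.0], [3.0, -6.0, 165.0], [9.0, 0.0, 165.0], [5.0, 4.0, 167.0], [8.0, 0.0, 168.0], [-2.0, -6.0, 169.0], [4.0, 8.0, 169.0], [3.0, 5.0, 170.0], [1.0, 7.0, 171.0], [-1.0, -3.0, 171.0], [-2.0, 2.0, 172.0], [-3.0, 6.0, 173.0], [2.0, -3.0, 173.0], [1.0, 2.0, 174.0], [4.0, -1.0, 174.0]]
```

View pics/post.png

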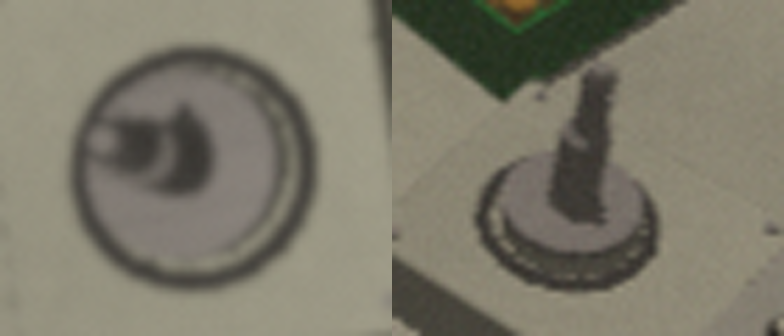

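The crop shows the post leaning only in perspective. The pin is a stub visible at about (575,135) in the right half; the cloud puts its ends at about (±12, ~0) mm, so its direction is near world yaw 0. I'll check that closer up. Next, the wheel.

```bash
python3 -m handwheel '[0.168,0.192,0,0,0,0,0.168,0.192,0,0,0,0,0.168,0.192,0,0,0,0,0.168,0.192,0,0,0,0,0.168,0.192,0,0,0,0]' 1 60
python3 -m handwheel '[0.168,0.192,0,0,0,0,0.168,0.192,0,0,0,0,0.168,0.192,0,0,0,0,0.168,0.192,0,0,0,0,0.168,0.192,0,0,0,0]'
python3 -m handwheel '[0.168,0.192,-0.15,0,0,0,0,0,-0.2,0,0,0,0,0,-0.2,0,0,0,0,0,-0.1,0,0,0,0,0,0,0,0,0]'
python3 - <<'E'
from h import *
s=ctrl.get_state(); c=imaging.get_calibration("wrist"); im,d=imaging.read_camera("wrist"); save("w1",im); np.savez("w1",im=im,d=d)
p=np.array(s["eef_pos"]);print(p.round(4),((np.array([.4737,-.328,.052])-p)/.15).round(3),s["qpos"].round(3),c["fovy"],c["cx"],c["cy"],np.round(c["R"],3).tolist(),np.round(c["t"],3))
E
```

```text
time: 0.52
eef_pos: [0.3228, -0.5001, 0.2496]
tcp_rot: [0.989, 0.147, -0.0, -0.001]
contact_force: [0.1, -0.5, 0.8]
opening: 1.003
finger_force: 0.0
time: 0.93
eef_pos: [0.4489, -0.356, 0.2499]
tcp_rot: [0.989, 0.147, -0.0, -0.0]
contact_force: [-0.3, 0.1, -0.9]
opening: 0.997
finger_force: 0.0
time: 1.35
eef_pos: [0.4695, -0.3279, 0.1486]
tcp_rot: [0.989, 0.147, -0.003, -0.004]
contact_force: [-0.7, 0.9, -0.6]
opening: 1.001
finger_force: 0.0
[ 0.4695 -0.3279  0.1486] [ 0.028 -0.    -0.644] [-0.787  0.174  1.907 -0.     1.071  0.488] 65.70646984690485 320.85433913535155 198.8098674669594 [[0.292, -0.956, -0.009], [-0.921, -0.284, 0.265], [-0.256, -0.069, -0.964]] [-0.45   0.33   0.378]
```

View pics/w1.png

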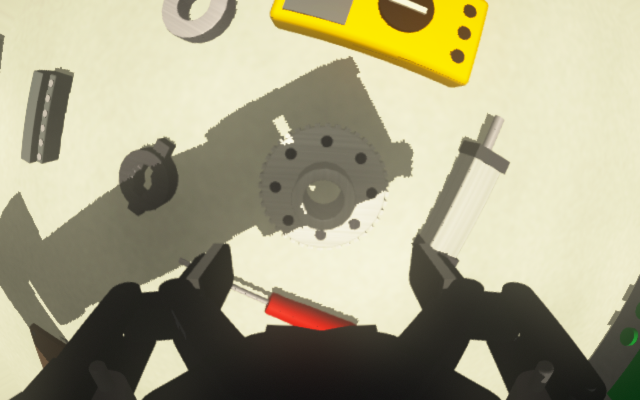

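The wrist view shows the wheel hub top at about (323,195) between the open fingers, the collar at (150,178) and the spacer at (200,10), all clear of obstructions. I'll refine the centres from the wrist cloud.

```bash
cat >> h.py <<'E'
def wcloud(d,c):
    f=f_of(c); v,u=np.mgrid[0:400,0:640]; x=u-c["cx"]; y=v-c["cy"]; r=np.hypot(x,y)+1e-9; t=np.tan(r/f)/r
    return (np.stack([x*t*d,y*t*d,d],-1)-np.array(c["t"]))@np.array(c["R"])
def circ(Q):
    A=np.c_[2*Q[:,:2],np.ones(len(Q))]; s=np.linalg.lstsq(A,(Q[:,:2]**2).sum(1),rcond=None)[0]; return s[:2],np.sqrt(s[2]+s[0]**2+s[1]**2)
def hullcirc(Q):
    H=cv2.convexHull(Q[:,:2].astype(np.float32))[:,0].astype(float); return circ(H)
E
python3 - <<'E'
from h import *
z=np.load("w1.npz"); c=imaging.get_calibration("wrist"); W=wcloud(z["d"],c)
for n,(x,y),r,lo,hi in(("hub",(.4737,-.328),.035,.042,.05),("disc",(.4737,-.328),.07,.009,.016),("collar",(.435,-.163),.036,.018,.026),("spacer",(.6015,-.174),.045,.022,.03)):
    P=W.reshape(-1,3); Q=P[(np.hypot(P[:,0]-x,P[:,1]-y)<r)&(P[:,2]>lo)&(P[:,2]<hi)]
    print(n,len(Q),hullcirc(Q),np.median(Q[:,2]))
P=W.reshape(-1,3);Q=P[(np.hypot(P[:,0]-.4355,P[:,1]+.163)<.05)&(P[:,2]>.008)&(P[:,2]<.026)]
r=np.hypot(Q[:,0]-.4355,Q[:,1]+.163);L=Q[r>.032]; w,V=np.linalg.eigh(np.cov(L[:,:2].T)); print("lug ax",np.arctan2(V[1,1],V[0,1]),len(L))
E
```

```text
hub 1804 (array([ 0.47363171, -0.33003696]), np.float64(0.024765007432390046)) 0.04906518435978531
disc 7106 (array([ 0.47338877, -0.33032083]), np.float64(0.057306876335494084)) 0.015216542333375417
collar 2193 (array([ 0.43573867, -0.16531298]), np.float64(0.029890141957385756)) 0.024535254872976073
spacer 1474 (array([ 0.59879631, -0.17682309]), np.float64(0.030481496733726524)) 0.02891412778745365
lug ax 2.8411873245861328 323
```

```bash
python3 -m handwheel '[0,0,-0.2,0,0,0,0,0,-0.2,0,0,0,0,0,-0.13,0,0,0,0,0,0,0,0,0,0,0,0,0,0,0]'; python3 -m handwheel '[0,0,0,0,0,0]'
```

```text
time: 1.82
eef_pos: [0.4719, -0.3313, 0.0754]
tcp_rot: [0.989, 0.147, -0.0, -0.0]
contact_force: [0.4, -0.0, 0.0]
opening: 1.002
finger_force: 0.0
time: 1.9
eef_pos: [0.473, -0.3323, 0.0773]
tcp_rot: [0.989, 0.147, 0.001, 0.002]
contact_force: [0.4, -0.4, 1.5]
opening: 1.0
finger_force: 0.0
```

```bash
python3 -m handwheel '[0,0,-0.14,0,0,0,0,0,0,0,0,0,0,0,0,0,0,0]'; python3 -m handwheel '[0,0,0,0,0,0,0,0,0,0,0,0,0,0,0,0,0,0,0,0,0,0,0,0,0,0,0,0,0,0]' 0 80;  python3 -m handwheel '[0,0,0,0,0,0,0,0,0,0,0,0]'; python3 -m handwheel '[0,0,0.1,0,0,0,0,0,0.2,0,0,0,0,0,0.2,0,0,0,0,0,0,0,0,0]'
```

```text
time: 2.15
eef_pos: [0.4721, -0.3312, 0.0549]
tcp_rot: [0.989, 0.147, 0.0, 0.0]
contact_force: [0.5, -0.2, -0.3]
opening: 1.005
finger_force: 0.0
time: 2.57
eef_pos: [0.4723, -0.331, 0.056]
tcp_rot: [0.989, 0.147, 0.0, -0.0]
contact_force: [-2.8, 3.4, 8.8]
opening: 0.536
finger_force: 80.4
time: 2.73
eef_pos: [0.4723, -0.3309, 0.056]
tcp_rot: [0.989, 0.147, 0.0, -0.0]
contact_force: [-2.6, 2.3, 9.0]
opening: 0.539
finger_force: 80.4
time: 3.07
eef_pos: [0.4747, -0.3336, 0.1355]
tcp_rot: [0.989, 0.147, 0.004, 0.005]
contact_force: [1.3, -2.2, -1.1]
opening: 0.537
finger_force: 82.7
```

```bash
python3 -m handwheel '[0.0163,0.2533,0.1,0,0,0,0.0163,0.2533,0.1,0,0,0,0.0163,0.2533,0.1,0,0,0,0.0163,0.2533,0.1,0,0,0,0.0163,0.2533,0.1,0,0,0]' 
python3 -m handwheel '[0.0163,0.2533,0.1,0,0,0,0.0163,0.2533,0.1,0,0,0,0.0163,0.2533,0.1,0,0,0,0.0163,0.2533,0.05,0,0,0,0.0163,0.2533,0,0,0,0]' 
python3 -m handwheel '[0.0163,0.2533,0,0,0,0,0.0163,0.2533,0,0,0,0,0.0163,0.2533,0,0,0,0,0.0163,0.2533,0,0,0,0,0.0163,0.2533,0,0,0,0]'
python3 -m handwheel '[0,0,0,0,0,0,0,0,0,0,0,0,0,0,0,0,0,0,0,0,0,0,0,0,0,0,0,0,0,0]'
python3 - <<'E'
from h import *
for n in("top","scene"):
    im,d,c=cam(n); W=cloud(d,c); np.savez(n+"2",im=im,d=d,W=W); P=W.reshape(-1,3); save(n+"2",im)
    Q=P[(np.hypot(P[:,0]-.51,P[:,1]-.241)<.068)&(P[:,2]>.195)&(P[:,2]<.225)]
    h,e=np.histogram(Q[:,2],15);print(n,len(Q),h,e.round(3)[[0,-1]]); 
    zb=e[h.argmax()]+.001; Q=Q[abs(Q[:,2]-zb)<.003]; print(hullcirc(Q),cv2.minEnclosingCircle(Q[:,:2].astype(np.float32)),zb)
s=ctrl.get_state();print(s["eef_pos"].round(4),s["qpos"].round(3),s["contact_force"].round(1))
E
```

```text
time: 3.48
eef_pos: [0.4832, -0.139, 0.2032]
tcp_rot: [0.989, 0.146, -0.001, -0.0]
contact_force: [0.7, 0.6, -2.2]
opening: 0.533
finger_force: 82.9
time: 3.9
eef_pos: [0.4968, 0.0509, 0.258]
tcp_rot: [0.989, 0.147, 0.002, 0.001]
contact_force: [1.1, -0.4, -1.8]
opening: 0.53
finger_force: 82.9
time: 4.32
eef_pos: [0.5077, 0.241, 0.2549]
tcp_rot: [0.989, 0.147, -0.001, 0.0]
contact_force: [1.1, -0.3, -1.3]
opening: 0.541
finger_force: 82.9
time: 4.73
eef_pos: [0.5085, 0.2378, 0.2558]
tcp_rot: [0.989, 0.146, -0.0, 0.0]
contact_force: [0.3, -0.2, -2.7]
opening: 0.541
finger_force: 83.1
top 1163 [  9  12   9  16  22  63 246 396 279  75  15   5   4   5   7] [0.197 0.225]
(array([0.51159069, 0.23418604]), np.float64(0.05487418214704494)) ((0.5107834339141846, 0.2367180436849594), 0.05752374976873398) 0.21084320138999663
scene 704 [  6  13  14  20  15  33  96 214 183  59  14   6   8  10  13] [0.199 0.225]
(array([0.51070044, 0.23734804]), np.float64(0.05735420338466757)) ((0.5103905200958252, 0.23592214286327362), 0.05967370420694351) 0.21209567575108818
[0.5086 0.238  0.2562] [ 0.257  0.032  1.853 -0.     1.256  1.535] [ 0.4  0.  -2.6]
```

```bash
cat >> h.py <<'E'
from scipy.optimize import least_squares
def rimfit(Q,R,c0):
    c=np.array(c0)
    for _ in range(4):
        q=Q[:,:2]-c; a=np.arctan2(q[:,1],q[:,0]); r=np.hypot(*q.T); b=((a+np.pi)/(2*np.pi)*48).astype(int)
        E=np.array([Q[b==k][:,:2][np.argsort(r[b==k])[int(.97*(b==k).sum())-0 if (b==k).sum()<30 else -2]] if (b==k).sum()<30 else Q[b==k][:,:2][np.argsort(r[b==k])[-2]] for k in range(48) if (b==k).sum()>4])
        E=E[np.hypot(*(E-c).T)>R-.008]
        s=least_squares(lambda p:np.hypot(*(E-p[:2]).T)-p[2],[*c,R],loss="soft_l1",f_scale=.0007); c=s.x[:2]
    return s.x.round(4),len(E)
E
python3 - <<'E'
from h import *
for n in("top","scene"):
    P=np.load(n+".npz")["W"].reshape(-1,3); Q=P[(np.hypot(P[:,0]-.51,P[:,1]-.241)<.044)&(abs(P[:,2]-.07)<.004)]; print(n,"carrier",rimfit(Q,.04,(.51,.241)))
    Q=P[(np.hypot(P[:,0]-.51,P[:,1]-.241)<.022)&(P[:,2]>.166)];print("tip",Q.mean(0).round(4))
    P=np.load(n+"2.npz")["W"].reshape(-1,3); Q=P[(np.hypot(P[:,0]-.51,P[:,1]-.238)<.062)&(abs(P[:,2]-.212)<.005)]; print(n,"wheel",rimfit(Q,.057,(.51,.238)))
E
```

```text
top carrier (array([0.5098, 0.2416, 0.0391]), 43)
tip [0.5096 0.2413 0.1705]
top wheel (array([0.511 , 0.2371, 0.0563]), 30)
scene carrier (array([0.51  , 0.2418, 0.0389]), 37)
tip [0.5112 0.241  0.1708]
scene wheel (array([0.5108, 0.2376, 0.0568]), 39)
```

Run:
```python
import cv2
a=cv2.imread("pics/top2.png")[140:260,100:260];b=cv2.imread("pics/scene2.png")[80:200,330:490]
cv2.imwrite("pics/chk.png",cv2.resize(cv2.hconcat([a,b]),None,fx=2.5,fy=2.5,interpolation=cv2.INTER_CUBIC))
```

```text
(no output)
```

View pics/chk.png

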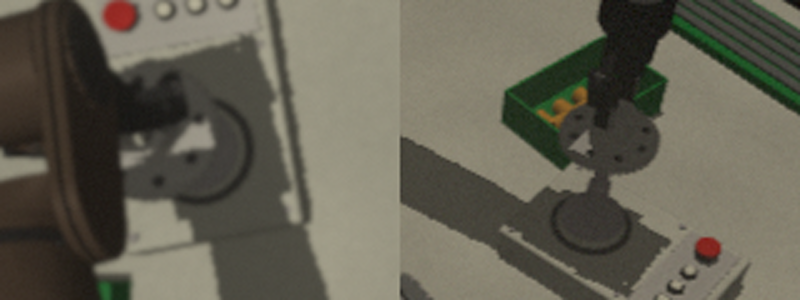

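The crops show the wheel gripped level above the post, and slightly toward −y of it. The fit puts the correction at (−1, +4.4) mm.

```bash
python3 -m handwheel '[-0.007,0.029,0,0,0,0,0,0,-0.1,0,0,0,0,0,-0.1,0,0,0,0,0,0,0,0,0,0,0,0,0,0,0]'; python3 -m handwheel '[0,0,-0.05,0,0,0,0,0,-0.05,0,0,0,0,0,-0.05,0,0,0,0,0,0,0,0,0]'
python3 -m handwheel '[0,0,-0.05,0,0,0,0,0,-0.05,0,0,0,0,0,0,0,0,0]'
```

```text
time: 5.25
eef_pos: [0.5068, 0.2432, 0.2253]
tcp_rot: [0.989, 0.147, -0.001, 0.0]
contact_force: [1.0, 0.4, -2.9]
opening: 0.536
finger_force: 83.1
time: 5.58
eef_pos: [0.5064, 0.2432, 0.2016]
tcp_rot: [0.989, 0.147, -0.002, 0.0]
contact_force: [-0.7, -0.3, -2.0]
opening: 0.537
finger_force: 83.1
time: 5.83
eef_pos: [0.5064, 0.2431, 0.1866]
tcp_rot: [0.989, 0.147, -0.002, 0.0]
contact_force: [-1.0, 0.3, -3.0]
opening: 0.534
finger_force: 83.1
```

```bash
python3 -m handwheel '[0.005,-0.005,-0.03,0,0,0,0,0,-0.03,0,0,0,0,0,0,0,0,0]'; python3 -m handwheel '[0,0,-0.04,0,0,0,0,0,-0.04,0,0,0,0,0,0,0,0,0]'
python3 -m handwheel '[0,0,-0.04,0,0,0,0,0,-0.04,0,0,0,0,0,0,0,0,0]'
```

```text
time: 6.08
eef_pos: [0.5077, 0.2425, 0.1786]
tcp_rot: [0.989, 0.147, -0.001, 0.0]
contact_force: [0.3, -0.1, -2.0]
opening: 0.534
finger_force: 83.1
time: 6.33
eef_pos: [0.5073, 0.2424, 0.166]
tcp_rot: [0.989, 0.147, -0.001, 0.0]
contact_force: [0.3, 0.7, -2.5]
opening: 0.535
finger_force: 83.1
time: 6.58
eef_pos: [0.5073, 0.2424, 0.154]
tcp_rot: [0.989, 0.147, -0.001, 0.0]
contact_force: [-0.6, 0.4, -2.9]
opening: 0.537
finger_force: 83.1
```

Threaded with no side force. Continuing to home (eef z about 0.1265).

```bash
python3 -m handwheel '[0,0,-0.06,0,0,0,0,0,-0.06,0,0,0,0,0,0,0,0,0]'; python3 -m handwheel '[0,0,-0.03,0,0,0,0,0,-0.03,0,0,0,0,0,0,0,0,0]'
python3 -m handwheel '[0,0,-0.01,0,0,0,0,0,0,0,0,0]'
```

```text
time: 6.83
eef_pos: [0.5068, 0.2423, 0.1351]
tcp_rot: [0.989, 0.147, -0.002, 0.0]
contact_force: [-0.4, 0.2, -3.2]
opening: 0.538
finger_force: 83.1
time: 7.08
eef_pos: [0.5077, 0.2425, 0.1276]
tcp_rot: [0.989, 0.147, -0.001, 0.0]
contact_force: [-0.2, -0.7, -3.4]
opening: 0.535
finger_force: 83.1
time: 7.25
eef_pos: [0.5082, 0.2427, 0.1272]
tcp_rot: [0.989, 0.147, 0.0, -0.0]
contact_force: [-0.4, -0.0, -1.5]
opening: 0.537
finger_force: 83.1
```

```bash
python3 -m handwheel '[0,0,-0.015,0,0,0,0,0,0,0,0,0]';python3 -m handwheel '[0,0,-0.015,0,0,0,0,0,0,0,0,0]'
```

```text
time: 7.42
eef_pos: [0.5088, 0.2429, 0.1262]
tcp_rot: [0.989, 0.147, 0.001, -0.0]
contact_force: [-0.9, 0.0, -0.4]
opening: 0.539
finger_force: 83.4
time: 7.58
eef_pos: [0.5089, 0.2429, 0.1247]
tcp_rot: [0.989, 0.147, 0.001, -0.0]
contact_force: [-3.5, -0.0, 5.0]
opening: 0.536
finger_force: 84.2
```

```bash
python3 -m handwheel '[0,0,0,0,0,0,0,0,0,0,0,0,0,0,0,0,0,0,0,0,0.1,0,0,0,0,0,0.2,0,0,0]' 1; python3 -m handwheel '[0,0,0.2,0,0,0,0,0,0.15,0,0,0,0.056,-0.2525,0,0,0,0,0.056,-0.2525,0,0,0,0,0.056,-0.2525,0,0,0,0]'
python3 -m handwheel '[0.056,-0.2525,0,0,0,0,0.056,-0.2525,0,0,0,0,0.056,-0.2525,-0.1,0,0,0,0.056,-0.2525,-0.1,0,0,0,0.056,-0.2525,-0.1,0,0,0]' 0.95
python3 -m handwheel '[0.056,-0.2525,-0.2,0,0,0,0.056,-0.2525,-0.2,0,0,0,0.056,-0.2525,-0.2,0,0,0,0,0,0,0,0,0,0,0,0,0,0,0]'
python3 - <<'E'
from h import *
s=ctrl.get_state();p=s["eef_pos"];print(p.round(4),((np.array([.6015,-.1738,.021])-p)/.15).round(3))
for n in("top","scene"):
    im,d,c=cam(n); P=cloud(d,c).reshape(-1,3); Q=P[(np.hypot(P[:,0]-.51,P[:,1]-.241)<.062)&(abs(P[:,2]-.082)<.005)]; print(n,"wheel z",np.median(Q[:,2]),rimfit(Q,.057,(.51,.241)))
    Q=P[(np.hypot(P[:,0]-.51,P[:,1]-.241)<.03)&(abs(P[:,2]-.116)<.006)];print(np.median(Q[:,2]),len(Q))
E
```

```text
time: 8.0
eef_pos: [0.5053, 0.2418, 0.1635]
tcp_rot: [0.989, 0.147, -0.005, 0.001]
contact_force: [0.1, 0.3, -0.1]
opening: 0.999
finger_force: 0.0
time: 8.42
eef_pos: [0.5337, 0.1284, 0.221]
tcp_rot: [0.989, 0.148, 0.001, 0.0]
contact_force: [0.6, -1.0, -0.2]
opening: 1.001
finger_force: 0.0
time: 8.83
eef_pos: [0.5757, -0.0623, 0.175]
tcp_rot: [0.989, 0.147, 0.001, 0.0]
contact_force: [1.2, 0.7, 0.2]
opening: 0.95
finger_force: 0.0
time: 9.25
eef_pos: [0.5954, -0.1579, 0.0958]
tcp_rot: [0.989, 0.145, -0.002, -0.001]
contact_force: [1.3, 0.6, 0.7]
opening: 0.953
finger_force: 0.0
[ 0.5954 -0.1579  0.0958] [ 0.041 -0.106 -0.499]
top wheel z 0.08146056880617705 (array([0.5111, 0.2425, 0.0562]), 48)
0.11490934773577526 221
scene wheel z 0.08248891634773502 (array([0.5109, 0.2426, 0.0564]), 40)
0.11583859326891104 110
```

```bash
python3 -m handwheel '[0.041,-0.106,-0.1,0,0,0,0,0,-0.1,0,0,0,0,0,-0.1,0,0,0,0,0,0,0,0,0,0,0,0,0,0,0]'; python3 -m handwheel '[0,0,0,0,0,0]'
```

```text
time: 9.77
eef_pos: [0.6031, -0.1714, 0.0546]
tcp_rot: [0.989, 0.148, 0.0, 0.0]
contact_force: [0.1, -0.8, 0.4]
opening: 0.948
finger_force: 0.0
time: 9.85
eef_pos: [0.604, -0.1721, 0.0558]
tcp_rot: [0.989, 0.148, 0.001, 0.001]
contact_force: [0.6, -0.4, 0.6]
opening: 0.951
finger_force: 0.0
```

```bash
python3 -m handwheel '[-0.014,-0.011,-0.12,0,0,0,0,0,-0.07,0,0,0,0,0,0,0,0,0,0,0,0,0,0,0]'; python3 -m handwheel '[0,0,-0.02,0,0,0,0,0,0,0,0,0]';python3 -m handwheel '[0,0,-0.02,0,0,0,0,0,0,0,0,0]'
```

```text
time: 10.18
eef_pos: [0.6006, -0.174, 0.0251]
tcp_rot: [0.989, 0.147, -0.0, -0.0]
contact_force: [0.2, -0.8, 0.2]
opening: 0.949
finger_force: 0.0
time: 10.35
eef_pos: [0.6012, -0.1745, 0.0227]
tcp_rot: [0.989, 0.147, 0.0, 0.0]
contact_force: [-0.1, -0.2, -0.5]
opening: 0.948
finger_force: 0.0
time: 10.52
eef_pos: [0.6008, -0.1744, 0.0192]
tcp_rot: [0.989, 0.147, -0.0, -0.0]
contact_force: [-0.3, 0.0, 0.0]
opening: 0.952
finger_force: 0.0
```

```bash
python3 -m handwheel '[0.004,0.004,0.02,0,0,0,0,0,0,0,0,0]'; python3 -m handwheel '[0,0,0,0,0,0,0,0,0,0,0,0,0,0,0,0,0,0,0,0,0,0,0,0]' 0 80;python3 -m handwheel '[0,0,0.1,0,0,0,0,0,0.2,0,0,0,0,0,0.2,0,0,0,0,0,0.2,0,0,0,0,0,0,0,0,0]'
```

```text
time: 10.68
eef_pos: [0.6019, -0.1739, 0.0229]
tcp_rot: [0.989, 0.147, 0.0, 0.0]
contact_force: [0.0, 0.2, 1.0]
opening: 0.951
finger_force: 0.0
time: 11.02
eef_pos: [0.6022, -0.1741, 0.0238]
tcp_rot: [0.989, 0.147, 0.001, 0.0]
contact_force: [-0.7, 1.2, 5.0]
opening: 0.726
finger_force: 86.6
time: 11.43
eef_pos: [0.6053, -0.1755, 0.1354]
tcp_rot: [0.989, 0.147, 0.005, 0.004]
contact_force: [2.2, -0.4, -0.3]
opening: 0.727
finger_force: 87.7
```

```bash
python3 -m handwheel '[-0.0565,0.252,0.1,0,0,0,-0.0565,0.252,0.1,0,0,0,-0.0565,0.252,0.1,0,0,0,-0.0565,0.252,0.1,0,0,0,-0.0565,0.252,0.1,0,0,0]'; python3 -m handwheel '[-0.0565,0.252,0.1,0,0,0,-0.0565,0.252,0,0,0,0,-0.0565,0.252,0,0,0,0,-0.0565,0.252,0,0,0,0,-0.0565,0.252,0,0,0,0]'
python3 -m handwheel '[-0.0565,0.252,0,0,0,0,0,0,0,0,0,0,0,0,0,0,0,0,0,0,0,0,0,0,0,0,0,0,0,0]'
python3 - <<'E'
from h import *
s=ctrl.get_state();p=s["eef_pos"];print(p.round(4),s["contact_force"].round(1))
for n in("top","scene"):
    im,d,c=cam(n); W=cloud(d,c); np.savez(n+"3",im=im,W=W); P=W.reshape(-1,3); z0=p[2]+.0025
    Q=P[(np.hypot(*(P[:,:2]-p[:2]).T)<.037)&(abs(P[:,2]-z0)<.006)]; print(n,len(Q),np.median(Q[:,2]),rimfit(Q,.032,p[:2]))
    r=np.hypot(*(P[:,:2]-p[:2]).T);Q=P[(r<.04)&(P[:,2]<z0+.006)&(P[:,2]>z0-.03)];print(Q[:,:2].min(0).round(4),Q[:,:2].max(0).round(4))
a=cv2.resize(np.load("top3.npz")["im"][140:260,100:260],None,fx=2.5,fy=2.5);b=cv2.resize(np.load("scene3.npz")["im"][80:200,330:490],None,fx=2.5,fy=2.5);save("chk3",np.hstack([a,b]))
E
```

```text
time: 11.85
eef_pos: [0.5575, 0.0168, 0.2019]
tcp_rot: [0.989, 0.147, -0.001, -0.0]
contact_force: [0.4, 0.4, -1.8]
opening: 0.724
finger_force: 87.9
time: 12.27
eef_pos: [0.5152, 0.2058, 0.2165]
tcp_rot: [0.989, 0.147, -0.001, 0.0]
contact_force: [0.7, -0.8, -2.7]
opening: 0.718
finger_force: 87.9
time: 12.68
eef_pos: [0.5082, 0.2409, 0.2167]
tcp_rot: [0.989, 0.146, -0.0, 0.0]
contact_force: [-0.7, -1.2, -1.9]
opening: 0.722
finger_force: 88.1
[0.5082 0.2409 0.2167] [-0.7 -1.2 -1.9]
top 180 0.21812074781917817 (array([0.5099, 0.24  , 0.0329]), 13)
[0.4766 0.2013] [0.5259 0.2505]
scene 128 0.2190305698231368 (array([0.5043, 0.2364, 0.0355]), 16)
[0.4913 0.2024] [0.5403 0.2784]
```

View pics/chk3.png

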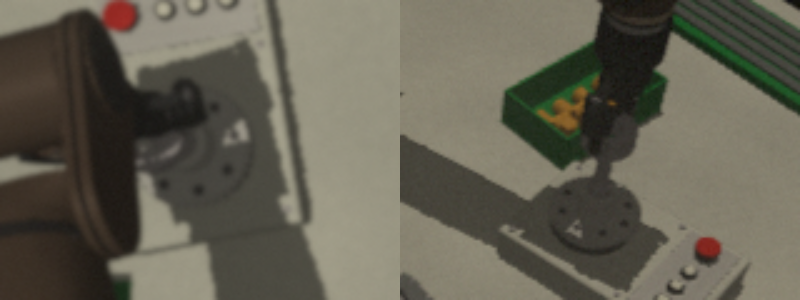

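The crops show the spacer held above the post and the wheel flat on the carrier. Lowering with force checks.

```bash
python3 -m handwheel '[0.007,0.007,-0.06,0,0,0,0,0,-0.06,0,0,0,0,0,-0.04,0,0,0,0,0,0,0,0,0]'; python3 -m handwheel '[0,0,-0.03,0,0,0,0,0,-0.03,0,0,0,0,0,0,0,0,0]'; python3 -m handwheel '[0,0,-0.04,0,0,0,0,0,-0.04,0,0,0,0,0,0,0,0,0]'
```

```text
time: 13.12
eef_pos: [0.5079, 0.2423, 0.1903]
tcp_rot: [0.989, 0.147, -0.002, 0.0]
contact_force: [0.0, -0.1, -2.2]
opening: 0.722
finger_force: 88.0
time: 13.37
eef_pos: [0.5087, 0.2429, 0.1831]
tcp_rot: [0.989, 0.147, -0.001, 0.0]
contact_force: [-0.5, 0.6, -2.0]
opening: 0.718
finger_force: 88.1
time: 13.62
eef_pos: [0.5084, 0.2429, 0.1706]
tcp_rot: [0.989, 0.147, -0.001, 0.0]
contact_force: [-0.5, -0.7, -2.1]
opening: 0.724
finger_force: 88.1
```

```bash
python3 -m handwheel '[0.004,-0.003,-0.05,0,0,0,0,0,-0.05,0,0,0,0,0,0,0,0,0]'; python3 -m handwheel '[0,0,-0.03,0,0,0,0,0,-0.03,0,0,0,0,0,0,0,0,0]'; python3 -m handwheel '[0,0,-0.02,0,0,0,0,0,0,0,0,0]'
```

```text
time: 13.87
eef_pos: [0.5087, 0.2422, 0.155]
tcp_rot: [0.989, 0.147, -0.002, 0.0]
contact_force: [-0.6, -0.6, -2.0]
opening: 0.717
finger_force: 88.0
time: 14.12
eef_pos: [0.5093, 0.2424, 0.1471]
tcp_rot: [0.989, 0.147, -0.001, 0.0]
contact_force: [-0.8, 0.1, -2.0]
opening: 0.719
finger_force: 88.1
time: 14.28
eef_pos: [0.5097, 0.2426, 0.1448]
tcp_rot: [0.989, 0.147, -0.0, 0.0]
contact_force: [-0.5, -0.3, -1.8]
opening: 0.72
finger_force: 88.1
```

```bash
python3 -m handwheel '[0,0,-0.02,0,0,0,0,0,0,0,0,0]'; python3 -m handwheel '[0,0,-0.02,0,0,0,0,0,0,0,0,0]'; python3 -m handwheel '[0,0,-0.015,0,0,0,0,0,0,0,0,0]'
```

```text
time: 14.45
eef_pos: [0.5097, 0.2426, 0.1419]
tcp_rot: [0.989, 0.147, -0.0, 0.0]
contact_force: [-0.3, 0.2, -2.9]
opening: 0.728
finger_force: 88.1
time: 14.62
eef_pos: [0.5104, 0.2428, 0.1399]
tcp_rot: [0.989, 0.147, 0.001, -0.0]
contact_force: [-0.1, 0.5, -1.1]
opening: 0.729
finger_force: 88.2
time: 14.78
eef_pos: [0.5106, 0.2428, 0.1382]
tcp_rot: [0.989, 0.147, 0.001, -0.0]
contact_force: [-1.2, -0.3, 4.7]
opening: 0.723
finger_force: 88.7
```

```bash
python3 -m handwheel '[0,0,0,0,0,0,0,0,0,0,0,0,0,0,0,0,0,0,0,0,0.1,0,0,0,0,0,0.2,0,0,0]' 1; python3 -m handwheel '[0,0,0.2,0,0,0,0,0,0.2,0,0,0,0,0,0.2,0,0,0,0,0,0,0,0,0,0,0,0,0,0,0]'
python3 - <<'E'
from h import *
c=imaging.get_calibration("wrist"); im,d=imaging.read_camera("wrist"); s=ctrl.get_state();print(s["eef_pos"].round(4)); W=wcloud(d,c); np.savez("w2",im=im,d=d,W=W)
P=W.reshape(-1,3); ax=np.array([.510,.2417]); r=np.hypot(*(P[:,:2]-ax).T)
Q=P[(r<.022)&(P[:,2]>.15)&(P[:,2]<.172)]; print(len(Q)); q=Q[:,:2]-ax; L=Q[np.hypot(*q.T)>.0115]
H,e=np.histogram(np.arctan2(*(L[:,:2]-ax).T[::-1]),24,(-np.pi,np.pi)); print(H)
Q=P[(r<.04)&(P[:,2]>.13)&(P[:,2]<.15)]; print("spacer",len(Q),np.median(Q[:,2]),rimfit(Q,.032,ax))
u,v=np.where((r<.04).reshape(400,640))[1],np.where((r<.04).reshape(400,640))[0]; a,b=int(np.median(u)),int(np.median(v)); print(a,b)
save("pin",cv2.resize(im[max(b-70,0):b+70,max(a-90,0):a+90],None,fx=4,fy=4,interpolation=cv2.INTER_CUBIC))
E
```

```text
time: 15.2
eef_pos: [0.5068, 0.2417, 0.1774]
tcp_rot: [0.989, 0.147, -0.005, 0.001]
contact_force: [0.5, -0.8, -0.1]
opening: 0.998
finger_force: 0.0
time: 15.62
eef_pos: [0.5109, 0.2429, 0.2744]
tcp_rot: [0.989, 0.147, 0.002, -0.0]
contact_force: [-0.7, 1.1, -1.0]
opening: 0.996
finger_force: 0.0
[0.5098 0.2426 0.272 ]
364
[ 2  0  0  0  0  0  0  0  0  0  0  3  1  0  0  0  0  0  0  0  0  0  2 14]
spacer 3275 0.14259085766229324 (array([0.5094, 0.242 , 0.0314]), 48)
322 348
```

View pics/pin.png

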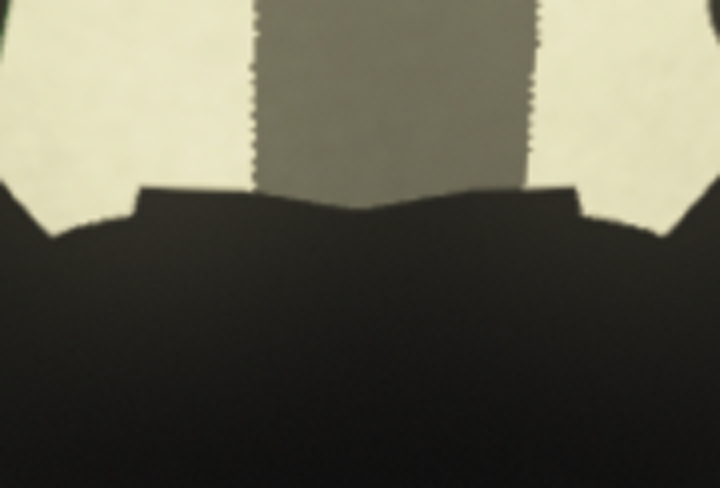

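That crop missed: it shows the gripper body, because my pixel selection was contaminated. The spacer top reads 0.1426, so it is home. I'll recrop the same stored picture with a height filter.

Run:
```python
from h import *
z=np.load("w2.npz"); W=z["W"]; im=z["im"]; ax=np.array([.510,.2417]); r=np.hypot(W[...,0]-ax[0],W[...,1]-ax[1])
v,u=np.where((r<.035)&(W[...,2]>.12)&(W[...,2]<.185)); a,b=int(np.median(u)),int(np.median(v)); print(a,b)
v,u=np.where((r<.022)&(r>.0105)&(W[...,2]>.148)&(W[...,2]<.167)); print(np.c_[u,v,1000*(W[v,u]-[.51,.2417,0])].round(0)[::2].tolist())
save("pin2",cv2.resize(im[b-50:b+50,a-65:a+65],None,fx=5.5,fy=5.5,interpolation=cv2.INTER_CUBIC))
```

```text
321 195
[[324.0, 187.0, 11.0, 1.0, 158.0], [326.0, 187.0, 12.0, -0.0, 158.0], [324.0, 188.0, 11.0, 1.0, 158.0], [326.0, 188.0, 11.0, -0.0, 159.0], [328.0, 188.0, 12.0, -2.0, 160.0], [328.0, 189.0, 11.0, -2.0, 159.0], [312.0, 214.0, -13.0, 4.0, 159.0], [313.0, 215.0, -13.0, 3.0, 160.0], [313.0, 216.0, -14.0, 3.0, 160.0], [315.0, 216.0, -13.0, 1.0, 161.0], [317.0, 216.0, -13.0, -0.0, 161.0], [313.0, 217.0, -15.0, 3.0, 160.0], [315.0, 217.0, -14.0, 1.0, 160.0], [317.0, 217.0, -14.0, -0.0, 160.0], [314.0, 218.0, -15.0, 2.0, 160.0]]
```

View pics/pin2.png

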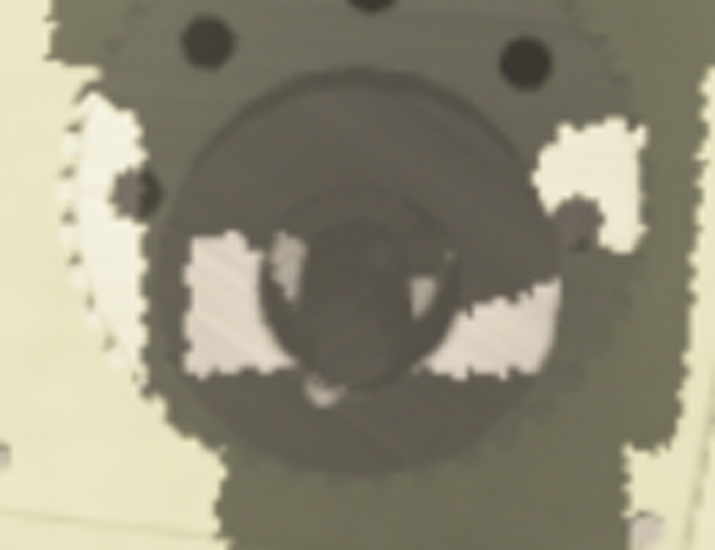

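The crop shows the pin's tips at about (315,216) and (326,188) in full-image pixels. In world coordinates that runs from (−14,+2) to (+11,0) mm, so its yaw is about −0.06 rad. Next, the collar (lug axis at yaw about −0.32).

```bash
python3 -m handwheel '[-0.045,-0.246,0,0,0,-0.078,-0.045,-0.246,0,0,0,-0.078,-0.045,-0.246,0,0,0,-0.078,-0.045,-0.246,0,0,0,-0.078,-0.045,-0.246,0,0,0,-0.078]'; python3 -m handwheel '[-0.045,-0.246,0,0,0,0,-0.045,-0.246,0,0,0,0,-0.045,-0.246,-0.1,0,0,0,-0.045,-0.246,-0.1,0,0,0,-0.045,-0.246,-0.1,0,0,0]'
python3 -m handwheel '[-0.045,-0.246,-0.1,0,0,0,0,0,-0.25,0,0,0,0,0,-0.25,0,0,0,0,0,-0.2,0,0,0,0,0,0,0,0,0]';python3 -m handwheel '[0,0,0,0,0,0,0,0,0,0,0,0]'
python3 - <<'E'
from h import *
c=imaging.get_calibration("wrist"); im,d=imaging.read_camera("wrist"); s=ctrl.get_state();print(s["eef_pos"].round(4),s["qpos"].round(3)); W=wcloud(d,c);P=W.reshape(-1,3); c0=np.array([.4355,-.164]); r=np.hypot(*(P[:,:2]-c0).T)
print("yaw",2*np.arctan2(s["tcp_rot"][1],s["tcp_rot"][0]))
Q=P[(r<.05)&(P[:,2]>.008)&(P[:,2]<.03)];T=Q[(Q[:,2]>.02)&(np.hypot(*(Q[:,:2]-c0).T)<.034)];f=rimfit(T,.03,c0);print(f,np.median(T[:,2]))
q=Q[:,:2]-f[0][:2];q=q[np.hypot(*q.T)>.034];w,V=np.linalg.eigh(q.T@q);print(len(q),np.arctan2(V[1,1],V[0,1]))
E
```

```text
time: 16.08
eef_pos: [0.4743, 0.0569, 0.2693]
tcp_rot: [0.987, -0.161, -0.002, 0.0]
contact_force: [0.9, -0.5, -0.2]
opening: 0.999
finger_force: 0.0
time: 16.5
eef_pos: [0.4407, -0.1275, 0.2244]
tcp_rot: [0.987, -0.158, -0.001, -0.001]
contact_force: [1.0, 0.4, 0.7]
opening: 1.0
finger_force: 0.0
time: 16.92
eef_pos: [0.4295, -0.16, 0.0983]
tcp_rot: [0.987, -0.159, -0.008, -0.004]
contact_force: [-0.8, 0.9, -0.9]
opening: 1.003
finger_force: 0.0
time: 17.08
eef_pos: [0.436, -0.1634, 0.1076]
tcp_rot: [0.987, -0.158, 0.0, 0.0]
contact_force: [-0.4, 0.0, 0.1]
opening: 1.0
finger_force: 0.0
[ 0.4368 -0.1638  0.1087] [-0.577 -0.007  2.187  0.     0.959  1.311]
yaw -0.3173801809082132
(array([ 0.4341, -0.1629,  0.0293]), 48) 0.022556263615224083
417 2.8315719860222948
```

```bash
python3 -m handwheel '[-0.006,0,-0.2,0,0,0,0,0,-0.2,0,0,0,0,0,-0.1,0,0,0,0,0,0,0,0,0,0,0,0,0,0,0]'; python3 -m handwheel '[0,0,-0.045,0,0,0,0,0,0,0,0,0]';  python3 -m handwheel '[0,0,0,0,0,0]'
```

```text
time: 17.55
eef_pos: [0.4358, -0.1637, 0.0334]
tcp_rot: [0.987, -0.158, 0.001, 0.0]
contact_force: [0.4, -0.7, 0.6]
opening: 1.001
finger_force: 0.0
time: 17.72
eef_pos: [0.4359, -0.164, 0.0266]
tcp_rot: [0.987, -0.158, 0.001, 0.001]
contact_force: [-0.2, -0.2, -0.1]
opening: 0.998
finger_force: 0.0
time: 17.8
eef_pos: [0.4356, -0.1638, 0.0265]
tcp_rot: [0.987, -0.158, 0.001, 0.0]
contact_force: [-0.1, -0.1, 0.2]
opening: 0.999
finger_force: 0.0
```

```bash
python3 -m handwheel '[0,0,-0.016,0,0,0,0,0,0,0,0,0]'; python3 -m handwheel '[0,0,0,0,0,0,0,0,0,0,0,0,0,0,0,0,0,0,0,0,0,0,0,0,0,0,0,0,0,0]' 0 80;python3 -m handwheel '[0,0,0.1,0,0,0,0,0,0.2,0,0,0,0,0,0.25,0,0,0,0,0,0.25,0,0,0,0.0447,0.2457,0.1,0,0,0.053]'
python3 -m handwheel '[0.0447,0.2457,0.1,0,0,0.053,0.0447,0.2457,0.1,0,0,0.053,0.0447,0.2457,0.1,0,0,0,0.0447,0.2457,0.1,0,0,0,0.0447,0.2457,0.08,0,0,0]'
python3 -m handwheel '[0.0447,0.2457,0,0,0,0,0.0447,0.2457,0,0,0,0,0.0447,0.2457,0,0,0,0,0.0447,0.2457,0,0,0,0,0.0447,0.2457,0,0,0,0]'; python3 -m handwheel '[0,0,0,0,0,0,0,0,0,0,0,0,0,0,0,0,0,0]'
python3 - <<'E'
from h import *
s=ctrl.get_state();p=s["eef_pos"];print(p.round(4),"yaw",2*np.arctan2(s["tcp_rot"][1],s["tcp_rot"][0]))
c=imaging.get_calibration("wrist"); im,d=imaging.read_camera("wrist");W=wcloud(d,c);P=W.reshape(-1,3);r=np.hypot(*(P[:,:2]-p[:2]).T)
Q=P[(r<.05)&(P[:,2]>p[2]-.016)&(P[:,2]<p[2]+.006)]; T=Q[(np.hypot(*(Q[:,:2]-p[:2]).T)<.034)&(Q[:,2]>p[2]-.005)];print(len(Q),len(T),np.median(T[:,2])-p[2],rimfit(T,.03,p[:2]))
q=Q[:,:2]-p[:2];q=q[np.hypot(*q.T)>.034];w,V=np.linalg.eigh(q.T@q);print(len(q),np.arctan2(V[1,1],V[0,1]))
save("w4",im)
E
```

```text
time: 17.97
eef_pos: [0.4349, -0.1634, 0.0232]
tcp_rot: [0.987, -0.158, 0.0, 0.0]
contact_force: [0.6, 0.2, -0.5]
opening: 1.002
finger_force: 0.0
time: 18.38
eef_pos: [0.4354, -0.1637, 0.0236]
tcp_rot: [0.987, -0.158, 0.001, 0.0]
contact_force: [-0.6, -0.3, 5.2]
opening: 0.66
finger_force: 86.0
time: 18.8
eef_pos: [0.4437, -0.1314, 0.1632]
tcp_rot: [0.993, -0.119, 0.004, 0.003]
contact_force: [1.6, -0.7, -0.7]
opening: 0.657
finger_force: 85.6
time: 19.22
eef_pos: [0.4745, 0.0596, 0.2302]
tcp_rot: [0.999, -0.034, -0.0, 0.0]
contact_force: [1.2, 0.1, -1.0]
opening: 0.654
finger_force: 85.5
time: 19.63
eef_pos: [0.5077, 0.2439, 0.2285]
tcp_rot: [0.999, -0.034, -0.001, 0.0]
contact_force: [1.0, 0.2, -1.2]
opening: 0.661
finger_force: 85.6
time: 19.88
eef_pos: [0.5077, 0.2419, 0.2285]
tcp_rot: [0.999, -0.034, -0.001, 0.001]
contact_force: [0.1, 0.8, -2.0]
opening: 0.663
finger_force: 85.7
[0.5077 0.2419 0.2285] yaw -0.06731558959891486
12886 10201 -0.0011053731759208818 (array([0.5067, 0.2413, 0.0297]), 48)
1165 3.028800688321821
```

View pics/w4.png

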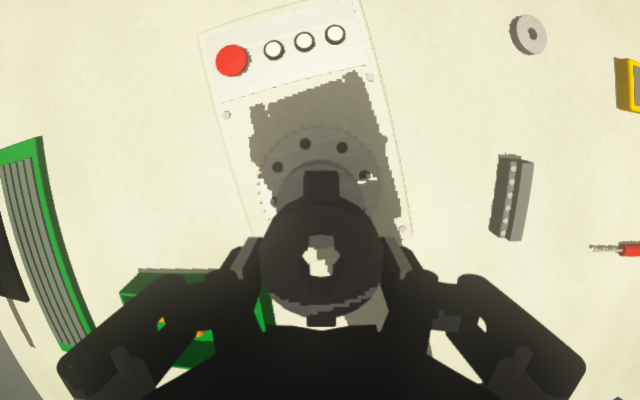

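The wrist view shows the collar held centred at (321,255), lugs along the image vertical (world yaw about −0.07 to −0.11), with the slots lined up with the pin. The post has to come up through its bore.

```bash
python3 -m handwheel '[0.012,0,-0.1,0,0,0,0,0,-0.09,0,0,0,0,0,0,0,0,0,0,0,0,0,0,0]'; python3 -m handwheel '[0,0,-0.03,0,0,0,0,0,0,0,0,0]'; python3 -m handwheel '[0,0,-0.02,0,0,0,0,0,0,0,0,0]'
```

```text
time: 20.27
eef_pos: [0.5096, 0.2407, 0.2004]
tcp_rot: [0.999, -0.035, -0.001, 0.0]
contact_force: [0.1, 0.3, -0.4]
opening: 0.665
finger_force: 85.7
time: 20.43
eef_pos: [0.5105, 0.2416, 0.1971]
tcp_rot: [0.999, -0.034, 0.0, -0.0]
contact_force: [-0.2, 0.7, -2.0]
opening: 0.662
finger_force: 85.7
time: 20.6
eef_pos: [0.5103, 0.242, 0.1939]
tcp_rot: [0.999, -0.034, 0.0, -0.0]
contact_force: [-0.5, 0.4, -2.0]
opening: 0.661
finger_force: 85.7
```

```bash
python3 -m handwheel '[0,0,-0.02,0,0,0,0,0,0,0,0,0]'; python3 -m handwheel '[0,0,-0.02,0,0,0,0,0,0,0,0,0]'; python3 -m handwheel '[0,0,-0.02,0,0,0,0,0,0,0,0,0]';python3 -m handwheel '[0,0,-0.02,0,0,0,0,0,0,0,0,0]'
```

```text
time: 20.77
eef_pos: [0.5101, 0.2421, 0.1904]
tcp_rot: [0.999, -0.034, -0.0, 0.0]
contact_force: [0.3, -0.2, -1.7]
opening: 0.658
finger_force: 85.7
time: 20.93
eef_pos: [0.51, 0.2421, 0.1872]
tcp_rot: [0.999, -0.034, -0.0, 0.0]
contact_force: [0.8, 0.1, -1.9]
opening: 0.66
finger_force: 85.7
time: 21.1
eef_pos: [0.51, 0.2421, 0.1842]
tcp_rot: [0.999, -0.034, -0.0, 0.0]
contact_force: [-0.2, 0.3, -1.6]
opening: 0.664
finger_force: 85.7
time: 21.27
eef_pos: [0.51, 0.242, 0.1812]
tcp_rot: [0.999, -0.034, -0.0, 0.0]
contact_force: [0.3, -0.5, -2.2]
opening: 0.661
finger_force: 85.7
```

```bash
python3 -m handwheel '[0,0,-0.02,0,0,0,0,0,0,0,0,0]'; python3 -m handwheel '[0,0,-0.02,0,0,0,0,0,0,0,0,0]'; python3 -m handwheel '[0,0,-0.02,0,0,0,0,0,0,0,0,0]';python3 -m handwheel '[0,0,-0.02,0,0,0,0,0,0,0,0,0]';python3 -m handwheel '[0,0,-0.02,0,0,0,0,0,0,0,0,0]'
```

```text
time: 21.43
eef_pos: [0.51, 0.242, 0.1782]
tcp_rot: [0.999, -0.034, -0.0, 0.0]
contact_force: [-0.8, -0.8, -2.0]
opening: 0.661
finger_force: 85.7
time: 21.6
eef_pos: [0.51, 0.242, 0.1752]
tcp_rot: [0.999, -0.034, -0.0, 0.0]
contact_force: [-0.9, 0.1, -1.4]
opening: 0.661
finger_force: 85.7
time: 21.77
eef_pos: [0.51, 0.242, 0.1722]
tcp_rot: [0.999, -0.034, -0.0, 0.0]
contact_force: [-0.3, -0.4, -1.3]
opening: 0.658
finger_force: 85.7
time: 21.93
eef_pos: [0.51, 0.242, 0.1692]
tcp_rot: [0.999, -0.034, -0.0, 0.0]
contact_force: [0.5, 0.4, -1.7]
opening: 0.659
finger_force: 85.7
time: 22.1
eef_pos: [0.51, 0.242, 0.1662]
tcp_rot: [0.999, -0.034, -0.0, 0.0]
contact_force: [0.0, -1.2, -1.6]
opening: 0.657
finger_force: 85.7
```

The slots passed the pin without contact. Now compressing the spring.

```bash
python3 -m handwheel '[0,0,-0.02,0,0,0,0,0,0,0,0,0]'; python3 -m handwheel '[0,0,-0.02,0,0,0,0,0,0,0,0,0]'; python3 -m handwheel '[0,0,-0.02,0,0,0,0,0,0,0,0,0]';python3 -m handwheel '[0,0,-0.02,0,0,0,0,0,0,0,0,0]'
```

```text
time: 22.27
eef_pos: [0.5105, 0.2422, 0.1643]
tcp_rot: [0.999, -0.034, 0.0, -0.0]
contact_force: [-2.0, -0.7, 3.9]
opening: 0.658
finger_force: 86.2
time: 22.43
eef_pos: [0.5105, 0.2422, 0.1616]
tcp_rot: [0.999, -0.034, 0.0, -0.0]
contact_force: [-2.4, -1.0, 4.4]
opening: 0.658
finger_force: 86.3
time: 22.6
eef_pos: [0.5106, 0.2422, 0.1587]
tcp_rot: [0.999, -0.034, 0.0, -0.0]
contact_force: [-1.8, -0.6, 5.8]
opening: 0.657
finger_force: 86.5
time: 22.77
eef_pos: [0.5106, 0.2422, 0.156]
tcp_rot: [0.999, -0.034, 0.0, 0.0]
contact_force: [-3.0, -1.0, 6.7]
opening: 0.658
finger_force: 86.6
```

```bash
python3 -m handwheel '[0,0,-0.024,0,0,0,0,0,0,0,0,0]'; python3 -m handwheel '[0,0,0,0,0,0.05,0,0,0,0,0,0.05,0,0,0,0,0,0,0,0,0,0,0,0]'; python3 -c "
from h import *
s=ctrl.get_state();print(s['wrist_torque'].round(2),s['tcp_rot'])"
```

```text
time: 22.93
eef_pos: [0.5106, 0.2422, 0.1527]
tcp_rot: [0.999, -0.034, 0.0, 0.0]
contact_force: [-2.7, -1.4, 7.8]
opening: 0.66
finger_force: 86.7
time: 23.27
eef_pos: [0.5114, 0.2429, 0.1535]
tcp_rot: [0.999, 0.045, 0.002, -0.001]
contact_force: [-2.2, 2.3, 7.3]
opening: 0.659
finger_force: 86.7
[0.11 0.39 0.16] [ 9.98992979e-01  4.48271922e-02  1.68990795e-03 -8.33794128e-04]
```

```bash
python3 -m handwheel '[0,0,-0.007,0,0,0.06,0,0,0,0,0,0.06,0,0,0,0,0,0,0,0,0,0,0,0]'; python3 -c "
from h import *
s=ctrl.get_state();print(s['wrist_torque'].round(2))"; python3 -m handwheel '[0,0,0,0,0,0.06,0,0,0,0,0,0.06,0,0,0,0,0,0,0,0,0,0,0,0]'; python3 -c "
from h import *
s=ctrl.get_state();print(s['wrist_torque'].round(2))"
```

```text
time: 23.6
eef_pos: [0.5115, 0.2435, 0.1529]
tcp_rot: [0.99, 0.139, 0.002, -0.001]
contact_force: [-1.8, 2.8, 9.2]
opening: 0.662
finger_force: 86.8
[0.43 0.47 0.15]
time: 23.93
eef_pos: [0.5113, 0.2438, 0.1529]
tcp_rot: [0.973, 0.231, 0.002, -0.001]
contact_force: [-2.4, 3.9, 9.2]
opening: 0.658
finger_force: 86.9
[0.46 0.57 0.09]
```

```bash
python3 -m handwheel '[-0.004,-0.008,0,0,0,0.07,0,0,0,0,0,0.07,0,0,0,0,0,0.07,0,0,0,0,0,0.07,0,0,0,0,0,0]';python3 -c "
from h import *
s=ctrl.get_state();print(s['wrist_torque'].round(2))"; python3 -m handwheel '[0,0,0,0,0,0.07,0,0,0,0,0,0.07,0,0,0,0,0,0.07,0,0,0,0,0,0.07,0,0,0,0,0,0]'; python3 -m handwheel '[0,0,0,0,0,0,0,0,0,0,0,0]'; python3 -c "
from h import *
s=ctrl.get_state();print(s['wrist_torque'].round(2), 2*np.arctan2(s['tcp_rot'][1],s['tcp_rot'][0]))"
```

```text
time: 24.35
eef_pos: [0.5106, 0.2428, 0.1529]
tcp_rot: [0.898, 0.439, 0.002, -0.001]
contact_force: [-4.1, 3.4, 8.7]
opening: 0.66
finger_force: 86.9
[0.52 0.59 0.07]
time: 24.77
eef_pos: [0.5104, 0.243, 0.1529]
tcp_rot: [0.781, 0.624, 0.002, -0.001]
contact_force: [-3.4, 4.2, 9.1]
opening: 0.661
finger_force: 86.9
time: 24.93
eef_pos: [0.5104, 0.2429, 0.1529]
tcp_rot: [0.782, 0.623, 0.002, -0.001]
contact_force: [-4.5, 4.4, 8.7]
opening: 0.658
finger_force: 86.9
[0.66 0.78 0.12] 1.3456483463775109
```

```bash
python3 -m handwheel '[0,0,0.01,0,0,0,0,0,0,0,0,0]'; python3 -m handwheel '[0,0,0.01,0,0,0,0,0,0,0,0,0]'
python3 - <<'E'
from h import *
s=ctrl.get_state();p=s["eef_pos"]
c=imaging.get_calibration("wrist"); im,d=imaging.read_camera("wrist");W=wcloud(d,c);P=W.reshape(-1,3);r=np.hypot(*(P[:,:2]-p[:2]).T)
Q=P[(r<.05)&(P[:,2]>p[2]-.016)&(P[:,2]<p[2]+.006)]
q=Q[:,:2]-p[:2];q=q[np.hypot(*q.T)>.034];w,V=np.linalg.eigh(q.T@q);print(len(q),np.arctan2(V[1,1],V[0,1]))
save("w5",im)
E
```

```text
time: 25.1
eef_pos: [0.5103, 0.2428, 0.1538]
tcp_rot: [0.782, 0.623, 0.002, -0.001]
contact_force: [-3.3, 5.1, 6.5]
opening: 0.659
finger_force: 86.5
time: 25.27
eef_pos: [0.5103, 0.2428, 0.155]
tcp_rot: [0.782, 0.623, 0.002, -0.001]
contact_force: [-2.8, 4.6, 6.4]
opening: 0.657
finger_force: 86.5
1187 1.3785423987845014
```

View pics/w5.png

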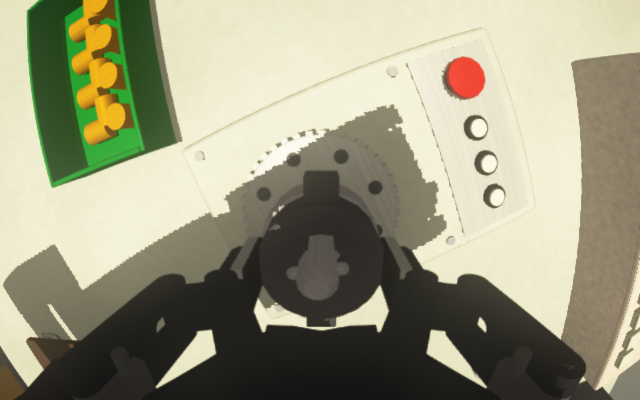

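The wrist view shows the collar turned almost square to the pin: the pin stubs at about (295,270) and (345,267) lie over the collar's solid top, and the lugs are at image vertical. Releasing.

```bash
python3 -m handwheel '[0,0,0,0,0,0,0,0,0,0,0,0,0,0,0,0,0,0,0,0,0,0,0,0]' 1; python3 -m handwheel '[0,0,0.1,0,0,0,0,0,0.2,0,0,0,0,0,0.2,0,0,0,0,0,0.2,0,0,0,0,0,0.2,0,0,0]'; python3 -m handwheel '[0,-0.2,0.1,0,0,0,0,-0.2,0,0,0,0,0,-0.2,0,0,0,0,0,-0.2,0,0,0,0,0,0,0,0,0,0]'; python3 -m handwheel '[0,-0.25,0,0,0,0,0,-0.25,0,0,0,0,0,-0.25,0,0,0,0,0,0,0,0,0,0,0,0,0,0,0,0]'
python3 - <<'E'
from h import *
ax=np.array([.51,.2417])
for n in("top","scene"):
    im,d,c=cam(n); P=cloud(d,c).reshape(-1,3);r=np.hypot(*(P[:,:2]-ax).T)
    for nm,a,b,lo,hi in(("collar",.012,.029,.14,.17),("lug",.033,.04,.13,.17),("disc",.045,.055,.06,.1),("tip",0,.006,.16,.18)):
        Q=P[(r>a)&(r<b)&(P[:,2]>lo)&(P[:,2]<hi)];print(n,nm,len(Q),np.median(Q[:,2]).round(4) if len(Q) else None, end=" ")
        if nm=="lug" and len(Q): q=Q[:,:2]-ax; w,V=np.linalg.eigh(q.T@q); print("axis",np.arctan2(V[1,1],V[0,1]).round(2),end="")
        print()
    old=np.load(n+".npz")["W"].reshape(-1,3)
    for nm,x,y,R in(("bearing",.683,-.04,.04),):
        f=lambda P:rimfit(P[(np.hypot(P[:,0]-x,P[:,1]-y)<R)&(abs(P[:,2]-.018)<.005)],.027,(x,y))[0]; print(nm,f(old),f(P))
print(ctrl.get_state()["eef_pos"],ctrl.get_state()["contact_force"])
E
```

```text
time: 25.65
eef_pos: [0.5095, 0.2406, 0.1526]
tcp_rot: [0.782, 0.623, -0.0, 0.0]
contact_force: [0.9, 0.6, -0.3]
opening: 1.001
finger_force: 0.0
time: 26.07
eef_pos: [0.5095, 0.2405, 0.289]
tcp_rot: [0.782, 0.623, -0.0, -0.0]
contact_force: [0.3, 0.8, 0.2]
opening: 1.002
finger_force: 0.0
time: 26.48
eef_pos: [0.5098, 0.1168, 0.303]
tcp_rot: [0.783, 0.621, -0.001, 0.001]
contact_force: [0.0, 0.0, 0.4]
opening: 1.002
finger_force: 0.0
time: 26.9
eef_pos: [0.5097, 0.0071, 0.3028]
tcp_rot: [0.783, 0.622, -0.0, -0.0]
contact_force: [-1.3, 0.1, 0.3]
opening: 0.999
finger_force: 0.0
top collar 464 0.154 
top lug 52 0.146 axis 1.35
top disc 323 0.0724 
top tip 27 0.172 
bearing [ 0.6826 -0.0398  0.0259] [ 0.6826 -0.0402  0.026 ]
scene collar 183 0.1552 
scene lug 30 0.1464 axis 1.36
scene disc 206 0.0734 
scene tip 13 0.1717 
bearing [ 0.6826 -0.04    0.0258] [ 0.6825 -0.0403  0.0257]
[0.50960735 0.00898108 0.30288029] [0.59760204 0.75388191 0.01442576]
```

The collar top is at 0.154 m (104 mm above the seat, the pin's underside) and the wheel is down 10 mm, so the stack is held with the arm clear. Handing in.

```bash
python3 -c "
from plant import ctrl
print(ctrl.sign_off())"
```

```text
the job is handed in; nothing more can be done
None
```

The job is handed in at about 27 s: the wheel and spacer went fully home, and the collar is locked under the pin (its top 104 mm above the seat, turned about 80° from the pin), with the arm clear; the bearing ring hasn't moved, and I didn't re-measure the other bystanders.

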